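# Scrub the beaker and hang the brush over the drip rail

## Task

Scrub out the white beaker with the blue-handled brush: push the brush right down to the bottom, draw it at least halfway up the inside, and push it to the bottom again. Then hang the brush by its open loop handle over the steel drip rail, well clear of the two posts, so that it hangs straight and still on its own. Leave the beaker standing where it is and do not disturb the other things.

Things in the scene. Friction and masses are not known exactly. Their poses are not given: they have to be found in the camera images.
- brush: Beaker brush, 200 mm tall, about 0.13 kg, standing upright in the brush pot at the start. Origin: centre of the underside of its bristle head; z up along the brush. White bristle head: 40 mm diameter, z 0 to 65. Steel shaft, 8 mm thick, on the axis up to z 82, then slanting to x -24 at z 112, where the blue handle's back leg begins.
- brush_crown (a point): Middle of the handle's crown, 184 mm above the brush's origin on its axis; axes as the brush's. The blue handle is flat (14 mm in y), an upside-down U seen along y. Crown: solid block 60 mm long in x, 14 mm in y, 32 mm high (brush z 168 to 200): grip it here from above, across its 14 mm, with the fingertips not below its underside.
- brush_loop (a point): Middle of the crown's underside, where the bar bears: brush z 168, on the axis; axes as the brush's. Back leg x -30 to -18, z 110 to 170; free leg x 18 to 30, z 145 to 170 (brush coordinates, mm); 36 mm clear between them. The loop's mouth is below the free leg, on the +x side: a 12 mm bar along y enters with its centre at z 100 to 136, then rises to the crown.
- brush_pot: Fixed steel cup holding the brush: 60 mm outside and 52 mm inside diameter, 75 mm high, inner floor at 6 mm, round foot of 84 mm diameter. Origin: centre of its underside, on the table.
- beaker: Loose white plastic beaker, upright, open at the top: 82 mm outside and 76 mm inside diameter, 100 mm high, floor 4 mm thick, 0.22 kg, with a small pouring lip and blue marks. Origin: centre of its underside, z up.
- rail: Fixed drip rail on a flat grey foot plate (90 x 330 mm, 6 mm thick): a horizontal round steel bar of 12 mm diameter along the rail's y axis, its centre 200 mm above the table, 300 mm long, on an upright post of 14 mm diameter at each end (y -150 and +150), whose tops stand at 204 mm. Origin: centre of the underside of the foot plate.
- rail_mid (a point): Middle of the rail's bar, on its centre line, 200 mm above the table; y along the bar, x level and square to it.
- amber_bottle: Bystander: amber bottle with black cap, 56 mm diameter, 120 mm high. Origin: centre of its underside.
- sharps_pot: Bystander: yellow pot with red lid, 78 mm diameter, 103 mm high. Origin: centre of its underside.
- white_jar: Bystander: white jar with blue cap, 48 mm diameter, 65 mm high. Origin: centre of its underside.
Mind the look-alikes: they are no part of the job. What is shaped like the beaker but black is not meant.

How it is judged:
By the outcome, as a careful person would: the job done as asked, in the order asked, and still so for the second after the job is handed in, with the robot touching nothing.
It also fails if it takes over 58 s, if anything falls off the work surface, if the arm or the gripper's body presses on something with over 40 N, if the wrist force passes 120 N, or if a joint passes its speed limit or range.

## Robot

A 7-joint arm with a two-finger parallel gripper is mounted at the origin on the work surface. World frame = base frame: x ahead of the robot, y to its left, z up, the work surface at z = 0. Lengths are in m, angles in degrees, forces in N, time in s.
With the tool pointing down it reaches from about 0.425 to 0.875 m from the base axis. Payload 4.7 kg.
Tool frame: the origin (TCP) lies midway between the tips of the shut fingers; the grasp point (between the pads) lies 19 mm behind it; z points along the fingers, y is the direction in which the jaws open and shut (so a half turn about z gives the same grasp; the last joint's range is limited). The gripper opens to 87 mm and grips with 3 to 60 N. Pads are 19 mm wide; open, the fingers measure 117 mm over their backs; the gripper's body (75 mm by 190 mm) begins 51 mm behind the grasp point.
Start: joints at [70.25, 18.392, -4.016, 83.108, 1.295, 78.541, -3.26], TCP at [0.228, -0.609, 0.223] pointing down, gripper open.
Joint ranges: [-163.93, 163.93], [-17.29, 119.83], [-79.2, 71.16], [3.27, 140.29], [-89.18, 269.18], [5.43, 117.66], [-154.24, 154.24]. Speed limits (degrees/s): [147.25, 147.25, 180, 180, 180, 180, 180].

## Interface

Orientations are given as [roll, pitch, yaw] about the fixed x, y, z axes, in that order (R = Rz(yaw) Ry(pitch) Rx(roll)).
In Python, from cell import env gives the robot as it stands.
- The arm moves only by the tool apply_moves, never from a script. Its argument "targets" is a list of rows, each a list of 2 entries, a list of its own where there are three numbers: the shift along the world's x, y, z in mm, then the turn, a rotation vector about the world's x, y, z in rad. A call has 1 to 8 rows; each row is the pose to reach, as a shift and turn from the pose commanded when the call began; what a row does not reach only later rows make up. A row lasts 1/10 s, in which the tool goes at most 50 mm and 8.59 degrees, less where a joint would pass 70% of its speed; a pose out of reach is approached as far as the arm can. A call with a gripper value outside its range is refused whole. "hand" is the finger opening in mm, from 0 to 87, set as the call begins (left out, the last holds). The fingers move at their own pace and stop on an object; "squeeze" is the grip in N (left out, the last holds). Time passes only in rows, so rows that repeat a pose let the fingers close. It gives the time, the measured TCP pose, the force and the opening at its end, in the units of the state.
- env.get_obs(): the state, without advancing time (a new reading comes with each control period).
- env.read_camera(name): name is "side" or "top" or "wrist"; returns a dict with "image" (480x640x3 uint8, red, green, blue), "camera_matrix" (3x3 intrinsics, pixels), "k1" (the pictures are not rectified: a ray, as slopes to the right and down, at radius r is drawn at 1 + k1 r^2 times it, then the intrinsics apply), "camera_from_world" (4x4, takes a point from world to camera coordinates); the wrist camera has in their place "mount" (4x4, takes a point from camera to tool coordinates, whose origin is the TCP and whose axes are the flange's). Camera axes: x right, y down, z forward; pixel columns grow to the right and rows downward; lengths in m; the calibration is good to about 2 mm. A picture is of the moment at which its call begins: read the wrist's pose just before it. There is no depth.
- env.sign_off(): hands the job in, once; it reports no verdict.
Trained networks look in a picture, given as the dict that the camera call returned (one of the last four; its "shot" number tells which), for a name from the list of things; names that differ only in an ending like _2 or _b are one class to them, and where a whole thing is asked for, a point or a joint stands for the part that bears it (a point fixed in the world has none). Each returns a list of dicts, best first, with "conf" (0 to 1); they miss things now and then, are a little off and sometimes report something else, mostly with a low value. They report only what shows in the picture. A call takes as long as a camera call. They do not tell look-alikes from the thing itself.
- env.regions_of(picture, target): "region" (480x640 bool, what is visible of it) and "rect" ([left, top, right, bottom] in pixels, round what is visible of it).
The state is a dict: "time_s": time; "qpos": joint angles; "joint_velocities": joint speeds; "effort": joint torques, N m; "tool_pos": TCP position; "tool_rot": TCP orientation; "force": force on the tool from outside, world axes, zero at the start; "wrist_torque": the same for the moment, N m; "grip_width": finger opening in m.
Only numpy, scipy, OpenCV 4.12 (cv2) and the standard library are available. Lean on these libraries where they do the work, as an engineer would, in place of code of your own. Each camera call takes 0.05 s, during which the arm holds its last target. There are 200 camera calls.

## Working session

There is one attempt and no reset: what is moved stays moved. The work goes in short steps, Python scripts to look and compute and a tool call to move; the robot and the scene stay as the last step left them, time stands still between calls to the robot, and variables do not carry over. Pictures are saved under pics/ and viewed, about 8 in all and at most 12, crops included, and the job is handed in when it is done.

Besides the shell and the picture viewer there is one more tool, called after "Emit:" by a JSON object that holds its "api" and its "payload", one argument or row to a line. apply_moves: Moves the arm, as the interface text tells. Its arguments: {"type":"object","properties":{"targets":{"type":"array","items":{"type":"array"}},"hand":{"type":"number"},"squeeze":{"type":"number"}},"required":["targets"]}

```bash
mkdir -p pics; ls; python3 - <<'E'
from cell import env
import cv2
o=env.get_obs(); print({k:o[k] for k in("time_s","tool_pos","tool_rot","grip_width","force")})
ims=[]
for n in("top","side"):
    p=env.read_camera(n); cv2.imwrite(f"pics/{n}0.png",p["image"][:,:,::-1])
    print(n,p["camera_matrix"].tolist(),p["k1"],p["camera_from_world"].round(4).tolist())
    for t in("brush","beaker","rail","brush_pot","amber_bottle","sharps_pot","white_jar"):
        print(t,[(round(d["conf"],2),[int(v) for v in d["rect"]]) for d in env.regions_of(p,t)])
E
```

```text
pics
{'time_s': 0.0, 'tool_pos': array([ 0.22798428, -0.60810901,  0.22143886]), 'tool_rot': array([-1.79888279e+02,  6.22041245e-03,  2.05573163e+01]), 'grip_width': 0.08692769039567337, 'force': array([-0.15762867,  0.15157939, -0.39730563])}
top [[504.30928634905194, 0.0, 327.63885160397126], [0.0, 504.30928634905194, 239.4680595908706], [0.0, 0.0, 1.0]] -0.10996183376179512 [[0.0022, -1.0, -0.0014, 0.0223], [-0.9933, -0.002, -0.116, 0.4671], [0.116, 0.0016, -0.9933, 1.0271], [0.0, 0.0, 0.0, 1.0]]
brush [(0.59, [422, 231, 459, 264])]
beaker [(0.9, [179, 299, 232, 348]), (0.87, [217, 228, 265, 276]), (0.59, [196, 161, 245, 208]), (0.49, [410, 241, 444, 280])]
rail [(0.78, [298, 117, 468, 190])]
brush_pot [(0.76, [411, 237, 445, 279])]
amber_bottle [(0.77, [483, 205, 522, 234])]
sharps_pot [(0.76, [136, 210, 186, 251])]
white_jar [(0.91, [332, 237, 349, 260])]
side [[466.73169464627375, 0.0, 315.1255126851364], [0.0, 466.73169464627375, 233.4863499251853], [0.0, 0.0, 1.0]] -0.07222815637250037 [[-0.8377, -0.5459, -0.0136, 0.3938], [-0.3691, 0.5844, -0.7227, 0.2574], [0.4025, -0.6004, -0.691, 0.902], [0.0, 0.0, 0.0, 1.0]]
brush [(0.86, [363, 158, 383, 215]), (0.52, [355, 200, 387, 242])]
beaker [(0.95, [252, 292, 301, 353]), (0.84, [182, 277, 235, 338]), (0.65, [292, 351, 344, 419])]
rail [(0.76, [228, 127, 315, 276]), (0.67, [314, 248, 338, 278])]
brush_pot [(0.86, [351, 200, 386, 242]), (0.47, [172, 345, 223, 404])]
amber_bottle [(0.6, [364, 151, 382, 193])]
sharps_pot [(0.85, [170, 345, 222, 403])]
white_jar [(0.7, [316, 246, 337, 278])]
```

View pics/top0.png

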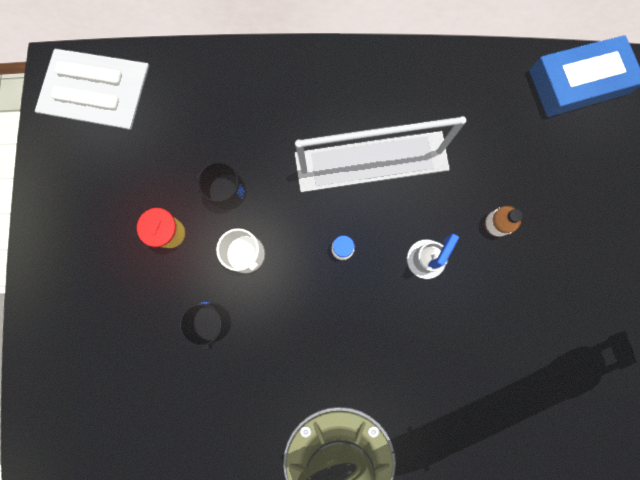

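View pics/side0.png

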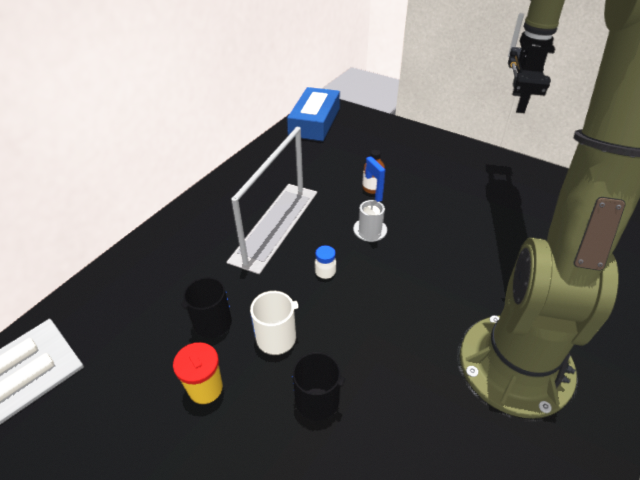

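Top image: white beaker at (240,251). The look-alikes are black beakers at (222,187) and (207,322). The only blue handle is at (447,250), standing in the pot at (428,259); the other blue things are the jar cap at (343,246) and the box at (590,75). The rail bar runs from (298,143) to (463,121). I'll now fit models in both views.

```bash
cat > h.py <<'E'
import numpy as np, cv2
from scipy.optimize import minimize
from scipy.spatial.transform import Rotation as R
def proj(p,X):
    X=np.atleast_2d(X); T=p["camera_from_world"]; c=X@T[:3,:3].T+T[:3,3]; s=c[:,:2]/c[:,2:]
    s=s*(1+p["k1"]*(s**2).sum(1,keepdims=True)); K=p["camera_matrix"]
    return s@K[:2,:2].T+K[:2,2]
def box(x0,x1,y0,y1,z0,z1): return np.array([[x,y,z] for x in(x0,x1) for y in(y0,y1) for z in(z0,z1)],float)/1000
def cyl(r,z0,z1):
    a=np.linspace(0,2*np.pi,40,endpoint=False)
    return np.array([[r*np.cos(t),r*np.sin(t),z] for z in(z0,z1) for t in a])/1000
HANDLE=[box(-30,30,-7,7,168,200),box(-30,-18,-7,7,110,170),box(18,30,-7,7,145,170)]
S=4
def render(p,parts):
    m=np.zeros((480*S,640*S),np.uint8)
    for q in parts:
        h=cv2.convexHull(((proj(p,q)+.5)*S).astype(np.float32)).astype(np.int32); cv2.fillConvexPoly(m,h,1)
    return m
def crop(m,r): return m[r[1]*S:r[3]*S,r[0]*S:r[2]*S]
def fit(views,parts,place,x0,step):
    "views: [(pic,mask)]; 1-IoU minimised over parameters"
    M=[]
    for p,m in views:
        ys,xs=np.nonzero(m); r=[max(xs.min()-25,0),max(ys.min()-25,0),min(xs.max()+25,640),min(ys.max()+25,480)]
        M.append((p,crop(cv2.resize(m.astype(np.uint8),None,fx=S,fy=S,interpolation=cv2.INTER_NEAREST),r),r))
    def cost(v):
        c=0
        for p,m,r in M:
            k=crop(render(p,[place(v,q) for q in parts]),r); c+=1-(m&k).sum()/max((m|k).sum(),1)
        return c/len(M)
    x0=np.array(x0,float); sim=np.vstack([x0]+[x0+np.eye(len(x0))[i]*step[i] for i in range(len(x0))])
    s=minimize(cost,x0,method="Nelder-Mead",options=dict(initial_simplex=sim,maxiter=250,xatol=1e-4,fatol=1e-4))
    return s.x,s.fun
def up(v,q): return q+[v[0],v[1],0]
def yawed(v,q,z=0.): return R.from_euler("z",v[2],degrees=True).apply(q)+[v[0],v[1],z]
def tilted(v,q,z=0.006): # v: x,y,yaw,tilt rx, tilt ry(world, deg) about the foot
    return R.from_rotvec(np.radians([v[3],v[4],0])).apply(R.from_euler("z",v[2],degrees=True).apply(q))+[v[0],v[1],z]
def unproj(p,uv,z):
    K=p["camera_matrix"]; s=(np.array(uv,float)-K[:2,2])/K[0,0]; d=s.copy()
    for _ in range(20): d=s/(1+p["k1"]*(d**2).sum())
    T=p["camera_from_world"]; r=T[:3,:3].T@np.r_[d,1]; o=-T[:3,:3].T@T[:3,3]
    return o+r*(z-o[2])/r[2]
def blue(p,rect):
    h=cv2.cvtColor(p["image"],cv2.COLOR_RGB2HSV); m=cv2.inRange(h,(100,120,50),(130,255,255))>0
    k=np.zeros_like(m); k[rect[1]:rect[3],rect[0]:rect[2]]=1; return m&k
E
python3 - <<'E'
from cell import env
from h import *
P={n:env.read_camera(n) for n in("top","side")}
t,s=P["top"],P["side"]
def reg(p,n,i): 
    for d in env.regions_of(p,n):
        r=d["rect"]
        if r[0]-8<i[0]<r[2]+8 and r[1]-8<i[1]<r[3]+8: return d["region"]
print("beaker both/top/side")
bt,bs=reg(t,"beaker",(240,251)),reg(s,"beaker",(275,320))
g=unproj(t,(240,251),.05)[:2]
for V in([(t,bt),(s,bs)],[(t,bt)],[(s,bs)]): print(fit(V,[cyl(41,0,100)],up,g,[.01,.01]))
g=unproj(t,(428,259),.0)[:2]
pt,ps=reg(t,"brush_pot",(428,259)),reg(s,"brush_pot",(370,225))
print("pot",g,[fit([(t,pt)],[cyl(30,0,75),cyl(42,0,3)],up,g,[.01,.01]) ])
bt,bs=blue(t,(425,220,470,275)),blue(s,(350,145,395,215))
print("handle px",bt.sum(),bs.sum())
for y0 in(30,60,-120,-150):
  print("brush",y0,fit([(t,bt),(s,bs)],HANDLE,tilted,[*g,y0,0,0],[.01,.01,10,3,3]))
a,b=[unproj(t,q,.2) for q in((298,143),(463,121))]
print("rail",a,b,(a+b)/2,np.degrees(np.arctan2(*(b-a)[[1,0]])))
# refine the rail with a thin-bar IoU from bright pixels near it
def bars(p,m): return m
rt,rs=reg(t,"rail",(380,150)),reg(s,"rail",(275,200))
RAIL=[cyl(6,0,1)]
def bar(v,q): return yawed(v,q)
bx=[box(-6,6,-150,150,194,206),box(-7,7,-157,-143,0,204),box(-7,7,143,157,0,204),box(-45,45,-165,165,0,6)]
m=(a+b)/2
print("rail fit",fit([(t,rt),(s,rs)],bx,yawed,[m[0]-.0,m[1],8],[.01,.01,4]),rt.sum(),rs.sum())
for n,px,r,h in(("white_jar",(341,248),24,65),("amber_bottle",(503,220),28,120),("sharps_pot",(160,230),39,103)):
    print(n,unproj(t,px,h/2000.)[:2])
for px in((222,187),(207,322)): print("black",unproj(t,px,.05)[:2])
c=t["image"][215:285,390:470,::-1]; d=s["image"][140:250,330:410,::-1]
cv2.imwrite("pics/c1.png",np.hstack([cv2.resize(c,(480,420),interpolation=2),cv2.resize(d,(305,420),interpolation=2)]))
E
```

```text
beaker both/top/side
(array([0.43835423, 0.19953706]), np.float64(0.05187555240992181))
(array([0.4394033 , 0.20012275]), np.float64(0.025817939016247515))
(array([0.43626066, 0.19908128]), np.float64(0.04643609327818521))
pot [ 0.42844305 -0.19195537] [(array([ 0.42854193, -0.18654949]), np.float64(0.41801757812499996))]
handle px 403 504
brush 30 (array([  0.43957066,  -0.17928675, -23.03210949,   2.97851571,
        -3.79658068]), np.float64(0.2406364257506799))
brush 60 (array([  0.42615863,  -0.14030796, -22.05036953,  16.49691402,
         0.82414992]), np.float64(0.38240846295813313))
brush -120 (array([ 4.30805166e-01, -1.56322547e-01, -2.07883882e+02,  9.90797233e+00,
       -8.47806814e-01]), np.float64(0.404009888105795))
brush -150 (array([ 4.35297563e-01, -1.69260335e-01, -2.08061925e+02,  5.34292819e+00,
       -2.46536400e+00]), np.float64(0.3656457910353288))
rail [0.62093583 0.07656016 0.2       ] [ 0.66452602 -0.22301438  0.2       ] [ 0.64273092 -0.07322711  0.2       ] -81.72116333210155
rail fit (array([ 0.64231589, -0.07273453,  8.69357249]), np.float64(0.08756435996946116)) 7565 4426
white_jar [ 0.44860697 -0.00448501]
amber_bottle [ 0.50431278 -0.33824352]
sharps_pot [0.48323306 0.37089679]
black [0.57396636 0.24361549]
black [0.29549901 0.26732056]
```

View pics/c1.png

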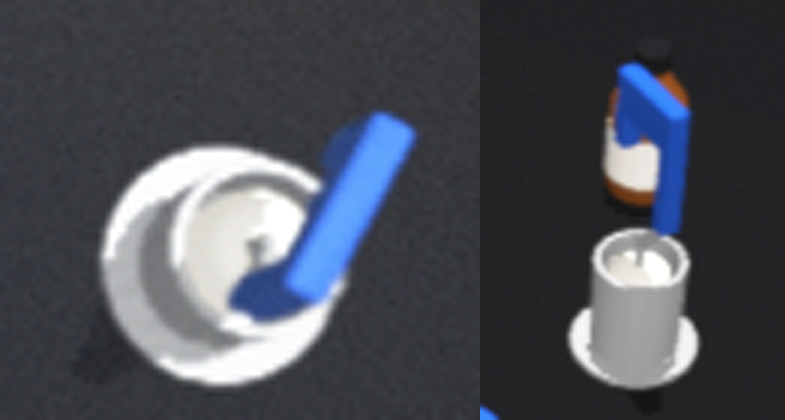

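Crop: the brush is upright in the pot. The long (back) leg is toward the robot and the free leg is away, so brush yaw is about -28. I'll refit from that start.

```bash
python3 - <<'E'
from cell import env
from h import *
t,s=[env.read_camera(n) for n in("top","side")]
# include cyan-shaded handle
bt,bs=blue(t,(425,220,470,275)),blue(s,(350,145,395,215))
for V in([(t,bt),(s,bs)],[(t,bt)],[(s,bs)]):
    x,f=fit(V,HANDLE,lambda v,q:tilted([*v,0,0],q),[.435,-.19,-28],[.008,.008,8]); print("upright",x.round(4),round(f,3))
x,f=fit([(t,bt),(s,bs)],HANDLE,tilted,[.435,-.19,-28,0,0],[.008,.008,8,2,2]); print("tilted",x.round(4),f)
print("crown mid",tilted(x,np.array([[0,0,.184]])))
hs=cv2.cvtColor(t["image"],cv2.COLOR_RGB2HSV); m=((hs[:,:,1]<60)&(hs[:,:,2]>90)); k=np.zeros_like(m); k[230:285,400:450]=1; m&=k
m|=blue(t,(425,220,470,275))
print("pot",fit([(t,m)],[cyl(30,0,75),cyl(42,0,3)]+[tilted(x,q) for q in HANDLE],lambda v,q:q if q[:,2].max()>.1 else up(v,q),[.428,-.19],[.008,.008]))
E
```

```text
upright [  0.4282  -0.1876 -29.0371] 0.159
upright [  0.4294  -0.1873 -29.6298] 0.162
upright [  0.4268  -0.1885 -31.5116] 0.105
tilted [  0.4267  -0.1867 -27.9634   0.2748   0.5525] 0.1625764845061609
crown mid [[ 0.42849124 -0.18758708  0.18998933]]
pot (array([ 0.42928524, -0.18683472]), np.float64(0.07502483608185972))
```

Emit:
{"api": "apply_moves", "payload": {
  "targets": [
    [[30,40,15],[0,0,-0.1]],
    [[60,80,30],[0,0,-0.22]],
    [[90,120,50],[0,0,-0.34]],
    [[120,165,65],[0,0,-0.46]],
    [[150,210,75],[0,0,-0.58]],
    [[170,250,75],[0,0,-0.7]],
    [[185,290,75],[0,0,-0.82]],
    [[195,330,75],[0,0,-0.85]]
  ],
  "hand": 60
}}

```text
time_s: 2.1
tool_pos: [0.4245, -0.2763, 0.298]
tool_rot: [-180.0, -0.1, -28.3]
force: [-0.1, -0.3, 0.3]
grip_width: 0.0596
```

Emit:
{"api": "apply_moves", "payload": {
  "targets": [
    [[3,45,0],[0,0,-0.01]],
    [[5,90,-10],[0,0,-0.01]],
    [[5,90,-20],[0,0,-0.01]],
    [[5,90,-20],[0,0,-0.01]]
  ]
}}

```text
time_s: 2.5
tool_pos: [0.4277, -0.1876, 0.2768]
tool_rot: [179.9, 0.1, -28.6]
force: [0.0, -1.7, 0.9]
grip_width: 0.06
```

```bash
python3 - <<'E'
from cell import env
from h import *
o=env.get_obs(); print(o["tool_pos"],o["tool_rot"],o["force"])
p=env.read_camera("wrist"); cv2.imwrite("pics/w1.png",p["image"][:,:,::-1])
W=np.eye(4); W[:3,:3]=R.from_euler("xyz",o["tool_rot"],degrees=True).as_matrix(); W[:3,3]=o["tool_pos"]
p["camera_from_world"]=np.linalg.inv(W@p["mount"])
print(p["mount"].round(3).tolist())
print("crown corners px",proj(p,tilted([.4285,-.188,-29,0,0],box(-30,30,-7,7,200,200))).round())
b=blue(p,(0,0,640,480)); print(b.sum())
for d in env.regions_of(p,"brush"): print(d["conf"],d["rect"])
E
```

```text
[ 0.42766596 -0.18762782  0.2767706 ] [ 1.79930959e+02  6.80503998e-02 -2.85692414e+01] [ 0.02109513 -1.66576134  0.85514577]
[[0.001, -0.968, -0.251, 0.07], [1.0, 0.001, -0.001, -0.002], [0.002, -0.251, 0.968, -0.162], [0.0, 0.0, 0.0, 1.0]]
crown corners px [[328. 296.]
 [328. 296.]
 [309. 296.]
 [309. 296.]
 [330. 214.]
 [330. 214.]
 [309. 214.]
 [309. 214.]]
2445
0.9 [300.9, 200.4, 334.6, 292.1]
```

View pics/w1.png

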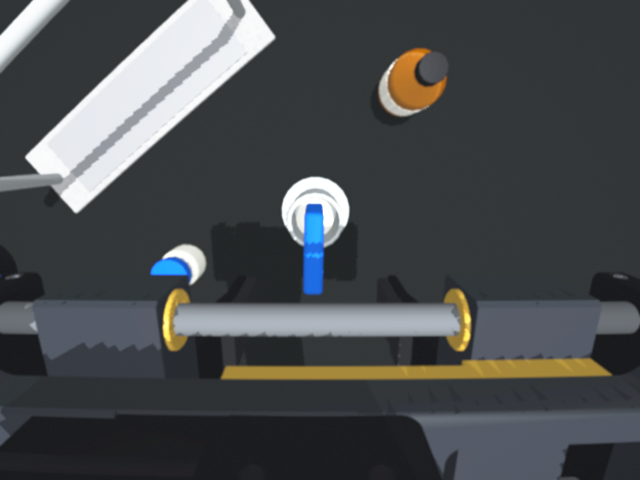

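The wrist view shows the crown at (313,250), about 5 px left of the prediction and parallel to the jaw direction as wanted. A quick fit of the offset follows.

```bash
cat >> h.py <<'E'
def wrist(env):
    o=env.get_obs(); p=env.read_camera("wrist"); W=np.eye(4); W[:3,:3]=R.from_euler("xyz",o["tool_rot"],degrees=True).as_matrix(); W[:3,3]=o["tool_pos"]
    p["camera_from_world"]=np.linalg.inv(W@p["mount"]); return o,p
E
python3 - <<'E'
from cell import env
from h import *
o,p=wrist(env); print(o["tool_pos"],o["tool_rot"])
b=blue(p,(280,180,350,300))
print(fit([(p,b)],HANDLE,lambda v,q:tilted([*v,0,0],q),[.4285,-.188,-29],[.006,.006,5]))
E
```

```text
[ 0.42786845 -0.18985342  0.27771805] [ 1.79968650e+02 -1.66361660e-04 -2.88101856e+01]
(array([  0.43081427,  -0.18457552, -29.3701283 ]), np.float64(0.1064308681672026))
```

Emit:
{"api": "apply_moves", "payload": {
  "targets": [
    [[2,3,-30],[0,0,-0.005]],
    [[2,3,-60],[0,0,-0.005]],
    [[2,3,-85],[0,0,-0.005]],
    [[2,3,-95],[0,0,-0.005]],
    [[2,3,-95],[0,0,-0.005]]
  ]
}}

```text
time_s: 3.15
tool_pos: [0.4294, -0.1863, 0.1816]
tool_rot: [-180.0, 0.1, -29.1]
force: [-0.0, -0.7, 0.1]
grip_width: 0.0602
```

Emit:
{"api": "apply_moves", "payload": {
  "targets": [
    [[0,0,0],[0,0,0]],
    [[0,0,0],[0,0,0]],
    [[0,0,0],[0,0,0]],
    [[0,0,0],[0,0,0]],
    [[0,0,0],[0,0,0]],
    [[0,0,0],[0,0,0]]
  ],
  "hand": 5,
  "squeeze": 35
}}

```text
time_s: 3.75
tool_pos: [0.4303, -0.1856, 0.1828]
tool_rot: [180.0, -0.0, -29.0]
force: [0.1, -1.0, -1.0]
grip_width: 0.0197
```

Emit:
{"api": "apply_moves", "payload": {
  "targets": [
    [[0,0,0],[0,0,0]],
    [[0,0,0],[0,0,0]],
    [[0,0,0],[0,0,0]],
    [[0,0,0],[0,0,0]]
  ]
}}

```text
time_s: 4.15
tool_pos: [0.4302, -0.1858, 0.1826]
tool_rot: [180.0, -0.0, -29.0]
force: [0.9, -0.2, 1.1]
grip_width: 0.014
```

Emit:
{"api": "apply_moves", "payload": {
  "targets": [
    [[0,0,15],[0,0,0]],
    [[0,0,40],[0,0,0]],
    [[0,0,80],[0,0,0]],
    [[0,0,115],[0,0,0]],
    [[0,0,130],[0,0,0]],
    [[0,0,130],[0,0,0]]
  ]
}}

```text
time_s: 4.75
tool_pos: [0.4312, -0.1859, 0.3141]
tool_rot: [-180.0, -0.2, -29.0]
force: [0.4, -1.0, -1.5]
grip_width: 0.0139
```

Emit:
{"api": "apply_moves", "payload": {
  "targets": [
    [[10,45,0],[0,0,0.08]],
    [[20,95,0],[0,0,0.17]],
    [[25,145,0],[0,0,0.26]],
    [[25,195,0],[0,0,0.35]],
    [[25,245,0],[0,0,0.44]],
    [[20,295,0],[0,0,0.53]],
    [[15,345,0],[0,0,0.62]],
    [[8,378,0],[0,0,0.66]]
  ]
}}

```text
time_s: 5.55
tool_pos: [0.4361, 0.1958, 0.3102]
tool_rot: [-179.9, 0.2, 9.2]
force: [0.8, 0.4, -1.2]
grip_width: 0.0135
```

Emit:
{"api": "apply_moves", "payload": {
  "targets": [
    [[0,7,0],[0,0,0]],
    [[0,7,0],[0,0,0]],
    [[0,7,0],[0,0,0]]
  ]
}}

```text
time_s: 5.85
tool_pos: [0.4382, 0.1975, 0.3111]
tool_rot: [179.9, 0.2, 8.7]
force: [0.3, -0.7, -1.6]
grip_width: 0.0138
```

```bash
python3 - <<'E'
from cell import env
from h import *
o=env.get_obs(); print(o["tool_pos"],o["tool_rot"],o["force"],o["grip_width"])
s,t=env.read_camera("side"),env.read_camera("top")
cv2.imwrite("pics/s2.png",np.hstack([cv2.resize(s["image"][170:390,170:390,::-1],(400,400)),cv2.resize(t["image"][150:370,130:350,::-1],(400,400))]))
b=blue(s,(180,100,400,360)); print(b.sum())
E
```

```text
[0.43819925 0.19749266 0.31105116] [1.79947884e+02 1.50184217e-01 8.68859783e+00] [ 0.29814443 -0.74057096 -1.58779338] 0.013829446536418964
2298
```

View pics/s2.png

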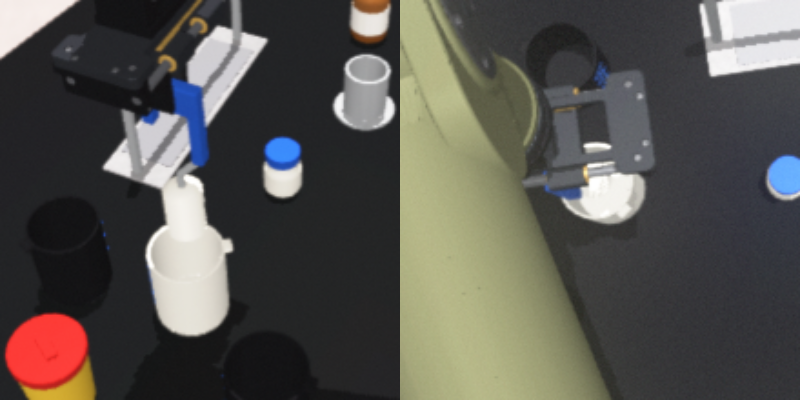

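The crop shows the brush gripped and straight, above and centred over the white beaker (side crop head (185,210), beaker (190,275)). Descending now.

Emit:
{"api": "apply_moves", "payload": {
  "targets": [
    [[0,2,-35],[0,0,0]],
    [[0,2,-75],[0,0,0]],
    [[0,2,-105],[0,0,0]],
    [[0,2,-120],[0,0,0]],
    [[0,2,-126],[0,0,0]],
    [[0,2,-126],[0,0,0]]
  ]
}}

```text
time_s: 6.55
tool_pos: [0.4383, 0.2002, 0.1861]
tool_rot: [180.0, 0.1, 8.7]
force: [-0.2, 0.4, -2.1]
grip_width: 0.0134
```

Emit:
{"api": "apply_moves", "payload": {
  "targets": [
    [[0,0,-2],[0,0,0]],
    [[0,0,-4],[0,0,0]],
    [[0,0,-6],[0,0,0]],
    [[0,0,-6],[0,0,0]],
    [[0,0,-6],[0,0,0]]
  ]
}}

```text
time_s: 7.05
tool_pos: [0.4383, 0.2014, 0.1808]
tool_rot: [180.0, -0.0, 8.8]
force: [-0.1, 0.6, -1.5]
grip_width: 0.0135
```

Emit:
{"api": "apply_moves", "payload": {
  "targets": [
    [[0,0,-1],[0,0,0]],
    [[0,0,-2],[0,0,0]],
    [[0,0,-2],[0,0,0]],
    [[0,0,-2],[0,0,0]]
  ]
}}

```text
time_s: 7.45
tool_pos: [0.4391, 0.2018, 0.1806]
tool_rot: [180.0, -0.1, 8.8]
force: [-2.2, -0.4, 10.4]
grip_width: 0.0138
```

Emit:
{"api": "apply_moves", "payload": {
  "targets": [
    [[0,0,25],[0,0,0]],
    [[0,0,55],[0,0,0]],
    [[0,0,72],[0,0,0]],
    [[0,0,72],[0,0,0]],
    [[0,0,72],[0,0,0]]
  ]
}}

```text
time_s: 7.95
tool_pos: [0.4381, 0.2013, 0.25]
tool_rot: [180.0, 0.0, 8.8]
force: [0.2, -0.3, -1.8]
grip_width: 0.0138
```

Emit:
{"api": "apply_moves", "payload": {
  "targets": [
    [[0,0,-30],[0,0,0]],
    [[0,0,-55],[0,0,0]],
    [[0,0,-67],[0,0,0]],
    [[0,0,-70],[0,0,0]],
    [[0,0,-72],[0,0,0]],
    [[0,0,-72],[0,0,0]],
    [[0,0,-72],[0,0,0]]
  ]
}}

```text
time_s: 8.65
tool_pos: [0.4386, 0.2015, 0.18]
tool_rot: [180.0, -0.0, 8.8]
force: [-2.1, -1.5, 10.0]
grip_width: 0.0139
```

Both bottom touches were felt at about 10 N. Next I lift out and go to the near side of the rail.

Emit:
{"api": "apply_moves", "payload": {
  "targets": [
    [[0,0,30],[0,0,0]],
    [[0,0,70],[0,0,0]],
    [[0,0,110],[0,0,0]],
    [[0,0,132],[0,0,0]],
    [[0,0,132],[0,0,0]]
  ]
}}

```text
time_s: 9.15
tool_pos: [0.4398, 0.2022, 0.3134]
tool_rot: [-180.0, -0.3, 8.8]
force: [0.4, -0.8, -1.4]
grip_width: 0.0139
```

Emit:
{"api": "apply_moves", "payload": {
  "targets": [
    [[10,-35,0],[0,0,0]],
    [[25,-75,0],[0,0,0]],
    [[45,-115,0],[0,0,0]],
    [[65,-155,0],[0,0,0]],
    [[85,-200,0],[0,0,0]],
    [[105,-240,0],[0,0,0]],
    [[122,-275,0],[0,0,0]],
    [[125,-285,0],[0,0,0]]
  ]
}}

```text
time_s: 9.95
tool_pos: [0.5633, -0.0897, 0.307]
tool_rot: [-180.0, 0.3, 8.4]
force: [0.4, 0.1, -1.6]
grip_width: 0.0138
```

Emit:
{"api": "apply_moves", "payload": {
  "targets": [
    [[0,0,-20],[0,0,0]],
    [[0,0,-45],[0,0,0]],
    [[0,0,-53],[0,0,0]],
    [[0,0,-53],[0,0,0]]
  ]
}}

```text
time_s: 10.35
tool_pos: [0.5618, -0.083, 0.2552]
tool_rot: [-179.9, 0.3, 8.9]
force: [-0.6, 0.8, -0.5]
grip_width: 0.0137
```

```bash
python3 - <<'E'
from cell import env
from h import *
o=env.get_obs(); print(o["tool_pos"],o["tool_rot"],o["force"],o["grip_width"])
s,t=env.read_camera("side"),env.read_camera("top")
cv2.imwrite("pics/s3.png",cv2.resize(s["image"][80:300,170:400,::-1],(690,660))[:600])
x,y,_=o["tool_pos"]; z=o["tool_pos"][2]-.177
b=blue(s,(180,80,400,235)); print(b.sum())
print(fit([(s,b)],HANDLE,lambda v,q:tilted([v[0],v[1],8.7,0,0],q,z),[x,y],[.006,.006]))
r=[d for d in env.regions_of(t,"beaker")]; g=[d for d in r if d["rect"][0]<240<d["rect"][2] and d["rect"][1]<251<d["rect"][3]]
if g: print("beaker",fit([(t,g[0]["region"])],[cyl(41,0,100)],up,[.438,.2],[.01,.01]))
E
```

```text
[ 0.56175425 -0.08297456  0.2551713 ] [-179.90157655    0.25310798    8.86484392] [-0.62529392  0.76752125 -0.52220719] 0.013734805835922468
1301
(array([ 0.5598461 , -0.08521644]), np.float64(0.6707513972262471))
beaker (array([0.43811803, 0.19772507]), np.float64(0.06903860711582133))
```

View pics/s3.png

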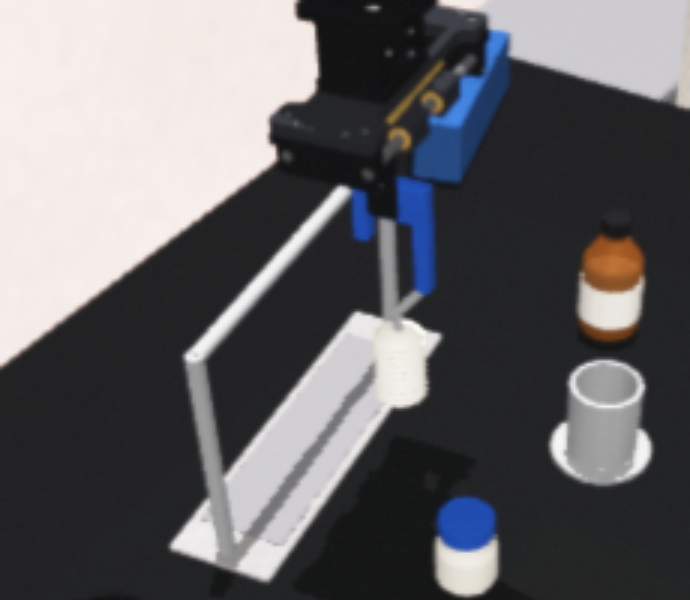

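Side crop: the brush stands straight on the near side, free leg (362,215) toward the bar, handle above bar level. The beaker hasn't moved (within 2 mm). Now moving in along the rail normal.

Emit:
{"api": "apply_moves", "payload": {
  "targets": [
    [[20,3,0],[0,0,0]],
    [[45,7,0],[0,0,0]],
    [[65,10,0],[0,0,0]],
    [[79,12,0],[0,0,0]],
    [[79,12,0],[0,0,0]],
    [[79,12,0],[0,0,0]]
  ]
}}

```text
time_s: 11.1
tool_pos: [0.6423, -0.0715, 0.2582]
tool_rot: [180.0, -0.0, 8.8]
force: [0.1, -0.6, -1.5]
grip_width: 0.0135
```

```bash
python3 - <<'E'
from cell import env
from h import *
o=env.get_obs(); print(o["tool_pos"],o["tool_rot"],o["force"],o["grip_width"])
s=env.read_camera("side"); t=env.read_camera("top")
cv2.imwrite("pics/s4.png",np.hstack([cv2.resize(s["image"][110:260,220:370,::-1],(600,600),interpolation=2)]))
E
```

```text
[ 0.64226342 -0.07146754  0.25817453] [ 1.79995303e+02 -2.12793898e-02  8.83044925e+00] [ 0.08709179 -0.60327091 -1.47118401] 0.013483263433027932
```

View pics/s4.png

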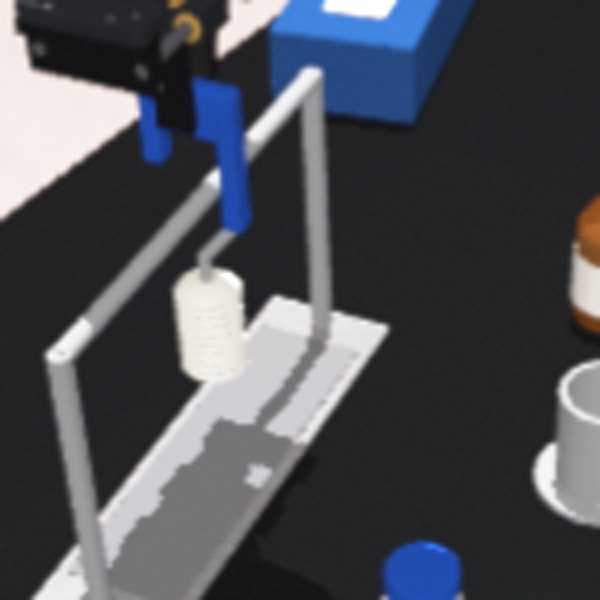

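The bar now passes through the mouth: back leg (232,180) in front, free leg (152,130) beyond. Lowering.

Emit:
{"api": "apply_moves", "payload": {
  "targets": [
    [[0,0,-12],[0,0,0]],
    [[0,0,-25],[0,0,0]],
    [[0,0,-35],[0,0,0]],
    [[0,0,-39],[0,0,0]],
    [[0,0,-39],[0,0,0]],
    [[0,0,-39],[0,0,0]]
  ]
}}

```text
time_s: 11.8
tool_pos: [0.6423, -0.0716, 0.2187]
tool_rot: [180.0, -0.0, 8.8]
force: [0.0, 0.2, -1.3]
grip_width: 0.0139
```

Emit:
{"api": "apply_moves", "payload": {
  "targets": [
    [[0,0,-1],[0,0,0]],
    [[0,0,-2],[0,0,0]],
    [[0,0,-2],[0,0,0]],
    [[0,0,-2],[0,0,0]]
  ]
}}

```text
time_s: 12.2
tool_pos: [0.6423, -0.0716, 0.2167]
tool_rot: [180.0, -0.0, 8.8]
force: [0.7, -0.5, -1.3]
grip_width: 0.0137
```

Emit:
{"api": "apply_moves", "payload": {
  "targets": [
    [[0,0,-1],[0,0,0]],
    [[0,0,-1],[0,0,0]],
    [[0,0,-1],[0,0,0]]
  ]
}}

```text
time_s: 12.5
tool_pos: [0.6422, -0.0716, 0.2155]
tool_rot: [180.0, 0.0, 8.8]
force: [0.5, -0.2, -1.2]
grip_width: 0.0133
```

```bash
python3 - <<'E'
from cell import env
from h import *
o,p=wrist(env); print(o["tool_pos"],o["force"],o["wrist_torque"])
s=env.read_camera("side")
cv2.imwrite("pics/s5.png",np.hstack([cv2.resize(s["image"][110:260,220:320,::-1],(400,600),interpolation=2),cv2.resize(p["image"][150:350,250:383,::-1],(400,600),interpolation=2)]))
E
```

```text
[ 0.64220382 -0.07164314  0.21554598] [ 0.53345173 -0.22468415 -1.1784267 ] [0.0085908  0.01310547 0.03620355]
```

View pics/s5.png

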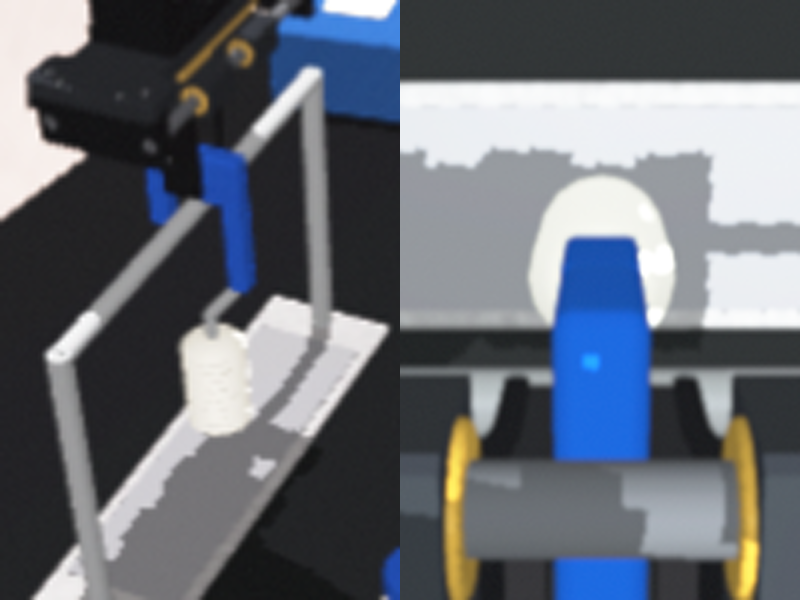

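Emit:
{"api": "apply_moves", "payload": {
  "targets": [
    [[0,0,-1],[0,0,0]],
    [[0,0,-1],[0,0,0]],
    [[0,0,-1],[0,0,0]]
  ]
}}

```text
time_s: 12.9
tool_pos: [0.6422, -0.0716, 0.2145]
tool_rot: [180.0, 0.0, 8.8]
force: [0.3, 0.3, -2.2]
grip_width: 0.0138
```

Emit:
{"api": "apply_moves", "payload": {
  "targets": [
    [[0,0,-0.5],[0,0,0]],
    [[0,0,-1],[0,0,0]],
    [[0,0,-1],[0,0,0]]
  ]
}}

```text
time_s: 13.2
tool_pos: [0.6423, -0.0717, 0.214]
tool_rot: [180.0, -0.0, 8.8]
force: [-1.4, 0.8, -0.1]
grip_width: 0.0138
```

Emit:
{"api": "apply_moves", "payload": {
  "targets": [
    [[0,0,-0.5],[0,0,0]],
    [[0,0,-0.5],[0,0,0]],
    [[0,0,-0.5],[0,0,0]]
  ]
}}

```text
time_s: 13.5
tool_pos: [0.6423, -0.0716, 0.2138]
tool_rot: [180.0, -0.0, 8.8]
force: [-1.9, 0.4, 4.6]
grip_width: 0.0136
```

Contact on the bar. I relieve it half a millimetre and release gently.

Emit:
{"api": "apply_moves", "payload": {
  "targets": [
    [[0,0,0.4],[0,0,0]],
    [[0,0,0.4],[0,0,0]],
    [[0,0,0.4],[0,0,0]]
  ],
  "squeeze": 5
}}

```text
time_s: 13.8
tool_pos: [0.6424, -0.0716, 0.2138]
tool_rot: [180.0, -0.0, 8.8]
force: [-1.7, 0.3, 4.2]
grip_width: 0.014
```

Emit:
{"api": "apply_moves", "payload": {
  "targets": [
    [[0,0,0],[0,0,0]],
    [[0,0,0],[0,0,0]],
    [[0,0,0],[0,0,0]],
    [[0,0,0],[0,0,0]],
    [[0,0,0],[0,0,0]],
    [[0,0,0],[0,0,0]],
    [[0,0,0],[0,0,0]],
    [[0,0,0],[0,0,0]]
  ],
  "hand": 45
}}

```text
time_s: 14.6
tool_pos: [0.6422, -0.0716, 0.2135]
tool_rot: [180.0, -0.0, 8.8]
force: [0.5, 0.6, 1.0]
grip_width: 0.0447
```

```bash
python3 - <<'E'
from cell import env
from h import *
o,p=wrist(env); print(o["time_s"],o["tool_pos"],o["force"],o["grip_width"])
s=env.read_camera("side")
cv2.imwrite("pics/s6.png",np.hstack([cv2.resize(s["image"][110:260,220:320,::-1],(400,600),interpolation=2),cv2.resize(p["image"][150:350,250:383,::-1],(400,600),interpolation=2)]))
E
```

```text
14.6 [ 0.64223818 -0.07160775  0.21350064] [0.50642414 0.60695689 0.95733647] 0.044685862036560296
```

View pics/s6.png

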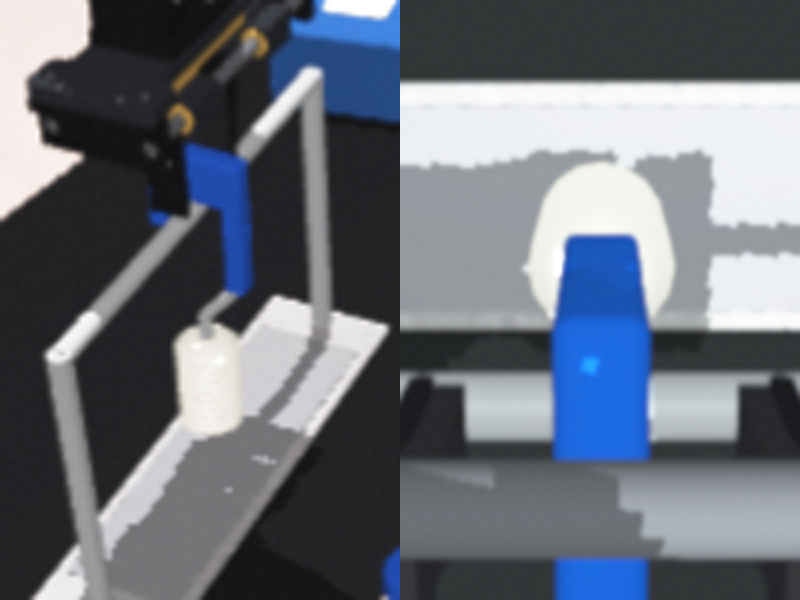

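Released: the brush hangs on the bar with the fingers clear on both sides. The head has shifted by only about 2 px. Retreating straight up.

Emit:
{"api": "apply_moves", "payload": {
  "targets": [
    [[0,0,10],[0,0,0]],
    [[0,0,30],[0,0,0]],
    [[0,0,60],[0,0,0]],
    [[0,0,100],[0,0,0]],
    [[-20,0,130],[0,0,0]],
    [[-60,0,140],[0,0,0]],
    [[-100,0,140],[0,0,0]],
    [[-130,0,140],[0,0,0]]
  ]
}}

```text
time_s: 15.5
tool_pos: [0.5107, -0.0712, 0.3551]
tool_rot: [179.9, -0.1, 8.8]
force: [-0.4, -0.7, 0.4]
grip_width: 0.045
```

Emit:
{"api": "apply_moves", "payload": {
  "targets": [
    [[0,45,0],[0,0,0]],
    [[0,90,0],[0,0,0]],
    [[0,135,0],[0,0,0]],
    [[0,180,0],[0,0,0]],
    [[0,200,0],[0,0,0]],
    [[0,200,0],[0,0,0]]
  ]
}}

```text
time_s: 16.1
tool_pos: [0.5112, 0.1332, 0.3547]
tool_rot: [-179.9, -0.1, 9.3]
force: [0.6, 0.3, 0.2]
grip_width: 0.0449
```

```bash
cat > chk.py <<'E'
from cell import env
from h import *
def look(tag,full=False):
    s=env.read_camera("side"); t=env.read_camera("top")
    b=blue(s,(240,120,300,235)); bt=blue(t,(340,90,430,180))
    x,f=fit([(s,b)]+([(t,bt)] if bt.sum()>60 else []),HANDLE,lambda v,q:tilted(v,q,.038),[.643,-.072,8.7,0,0],[.008,.008,6,3,3])
    print(tag,round(env.get_obs()["time_s"],2),x.round(4),round(f,3),b.sum(),bt.sum(),np.argwhere(b).mean(0).round(2))
    return s,t
if __name__=="__main__":
    s,t=look("a"); 
    cv2.imwrite(f"pics/f{int(env.get_obs()['time_s']*100)}.png",np.hstack([cv2.resize(s["image"][110:260,220:320,::-1],(360,540),interpolation=2),cv2.resize(t["image"][60:360,130:350,::-1],(396,540))]))
E
python3 chk.py; ls pics
```

```text
a 16.2 [ 0.6471 -0.0721  8.2643  0.4802 -2.1519] 0.301 601 417 [153.19 277.42]
c1.png
f1620.png
s2.png
s3.png
s4.png
s5.png
s6.png
side0.png
top0.png
w1.png
```

Emit:
{"api": "apply_moves", "payload": {
  "targets": [
    [[0,0,0],[0,0,0]],
    [[0,0,0],[0,0,0]],
    [[0,0,0],[0,0,0]],
    [[0,0,0],[0,0,0]],
    [[0,0,0],[0,0,0]],
    [[0,0,0],[0,0,0]],
    [[0,0,0],[0,0,0]],
    [[0,0,0],[0,0,0]]
  ]
}}

```text
time_s: 17.0
tool_pos: [0.5122, 0.1284, 0.3535]
tool_rot: [180.0, -0.0, 8.8]
force: [-0.4, 0.4, 0.1]
grip_width: 0.0451
```

```bash
python3 chk.py; ls pics
```

```text
a 17.1 [ 0.6497 -0.0728  8.3322  0.2088 -3.2457] 0.305 587 414 [153.47 277.7 ]
c1.png
f1620.png
f1710.png
s2.png
s3.png
s4.png
s5.png
s6.png
side0.png
top0.png
w1.png
```

View pics/f1710.png

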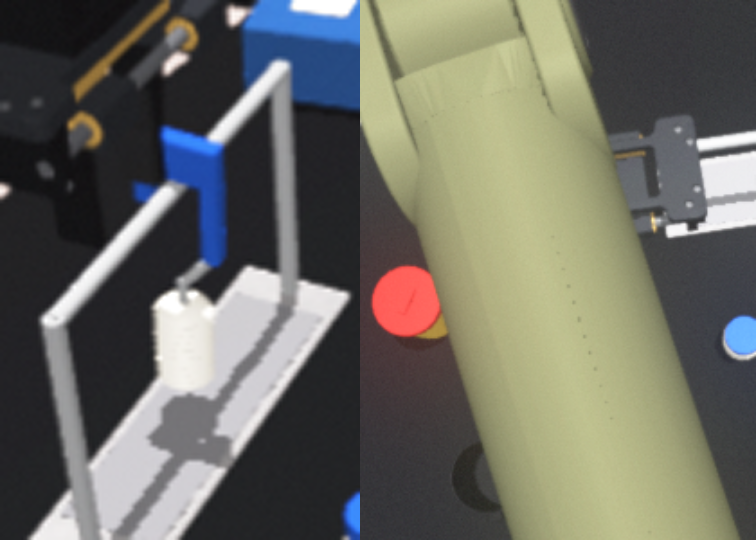

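```bash
python3 - <<'E'
from cell import env
from h import *
for i in range(24):
    s=env.read_camera("side"); b=blue(s,(240,120,300,235))
    w=(s["image"][185:222,258:286].min(2)>150); # head
    print(round(env.get_obs()["time_s"],2),np.argwhere(b).mean(0).round(2),np.argwhere(b)[-40:].mean(0).round(2),w.sum(),np.argwhere(w).mean(0).round(2))
E
```

```text
17.15 [153.42 277.7 ] [180.35 278.82] 668 [20.22 15.56]
17.2 [153.39 277.68] [180.2  278.75] 668 [20.22 15.56]
17.25 [153.43 277.66] [180.35 278.85] 668 [20.22 15.56]
17.3 [153.48 277.66] [180.5 278.9] 668 [20.22 15.56]
17.35 [153.38 277.66] [180.2  278.75] 668 [20.22 15.56]
17.4 [153.39 277.67] [180.35 278.82] 668 [20.22 15.56]
17.45 [153.47 277.66] [180.5 278.9] 668 [20.22 15.56]
17.5 [153.44 277.67] [180.35 278.82] 668 [20.22 15.56]
17.55 [153.41 277.68] [180.35 278.85] 668 [20.22 15.56]
17.6 [153.45 277.68] [180.35 278.85] 668 [20.22 15.56]
17.65 [153.45 277.7 ] [180.5 278.9] 668 [20.22 15.56]
17.7 [153.5  277.68] [180.5 278.9] 668 [20.22 15.56]
17.75 [153.43 277.66] [180.35 278.82] 668 [20.22 15.56]
17.8 [153.41 277.68] [180.35 278.85] 668 [20.22 15.56]
17.85 [153.42 277.71] [180.35 278.85] 668 [20.22 15.56]
17.9 [153.43 277.66] [180.35 278.82] 668 [20.22 15.56]
17.95 [153.5  277.68] [180.5 278.9] 668 [20.22 15.56]
18.0 [153.45 277.68] [180.5 278.9] 668 [20.22 15.56]
18.05 [153.47 277.66] [180.5 278.9] 668 [20.22 15.56]
18.1 [153.41 277.68] [180.35 278.82] 668 [20.22 15.56]
18.15 [153.4 277.7] [180.35 278.85] 668 [20.22 15.56]
18.2 [153.4  277.67] [180.28 278.88] 668 [20.22 15.56]
18.25 [153.46 277.69] [180.5 278.9] 668 [20.22 15.56]
18.3 [153.42 277.7 ] [180.35 278.85] 667 [20.25 15.56]
```

The brush is still (constant to 0.1 px for over 1 s). I'll move the arm out of the way to check tilt and the beaker.

Emit:
{"api": "apply_moves", "payload": {
  "targets": [
    [[-10,-45,10],[0,0,0]],
    [[-20,-90,20],[0,0,0]],
    [[-30,-135,20],[0,0,0]],
    [[-35,-180,20],[0,0,0]],
    [[-35,-230,20],[0,0,0]],
    [[-35,-280,20],[0,0,0]],
    [[-35,-330,20],[0,0,0]],
    [[-35,-380,20],[0,0,0]]
  ]
}}

```text
time_s: 19.1
tool_pos: [0.4769, -0.2536, 0.3737]
tool_rot: [180.0, -0.0, 8.8]
force: [1.1, 0.1, 0.9]
grip_width: 0.0448
```

Emit:
{"api": "apply_moves", "payload": {
  "targets": [
    [[-30,-45,0],[0,0,0]],
    [[-60,-90,0],[0,0,0]],
    [[-90,-135,0],[0,0,0]],
    [[-120,-170,0],[0,0,0]],
    [[-150,-200,0],[0,0,0]],
    [[-150,-200,0],[0,0,0]]
  ]
}}

```text
time_s: 19.7
tool_pos: [0.3196, -0.458, 0.3728]
tool_rot: [179.9, 0.3, 8.0]
force: [-0.9, -0.2, 0.7]
grip_width: 0.045
```

```bash
cat > chk2.py <<'E'
from cell import env
from h import *
s=env.read_camera("side"); t=env.read_camera("top"); print(env.get_obs()["time_s"])
for p,g in((t,(240,251)),(s,(275,320))):
    for d in env.regions_of(p,"beaker"):
        r=d["rect"]
        if r[0]<g[0]<r[2] and r[1]<g[1]<r[3]: print("beaker",fit([(p,d["region"])],[cyl(41,0,100)],up,[.438,.2],[.01,.01]))
V=[]
for p,r in((s,(240,120,300,235)),(t,(360,110,410,175))):
    b=blue(p,r); w=(p["image"].min(2)>140)
    k=np.zeros_like(w)
    if p is s: k[186:222,256:284]=1
    V.append((p,(b|(w&k)) if p is s else b))
BR=HANDLE+[cyl(20,0,65)]
pl=lambda v,q:tilted([v[0],v[1],8.5,v[2],v[3]],q,.038)
print("side handle+head",fit(V[:1],BR,pl,[.643,-.072,0,0],[.006,.006,3,3]),V[1][1].sum())
cv2.imwrite("pics/end.png",np.hstack([cv2.resize(s["image"][110:260,220:330,::-1],(396,540),interpolation=2),cv2.resize(t["image"][80:340,120:320,::-1],(400,540))]))
E
python3 chk2.py
```

```text
19.8
beaker (array([0.43918332, 0.19912989]), np.float64(0.03398845675053752))
beaker (array([0.43615348, 0.19993847]), np.float64(0.04193473374157042))
side handle+head (array([ 0.64248466, -0.06989749,  1.42121673, -0.60462983]), np.float64(0.25881884890814255)) 423
```

View pics/end.png

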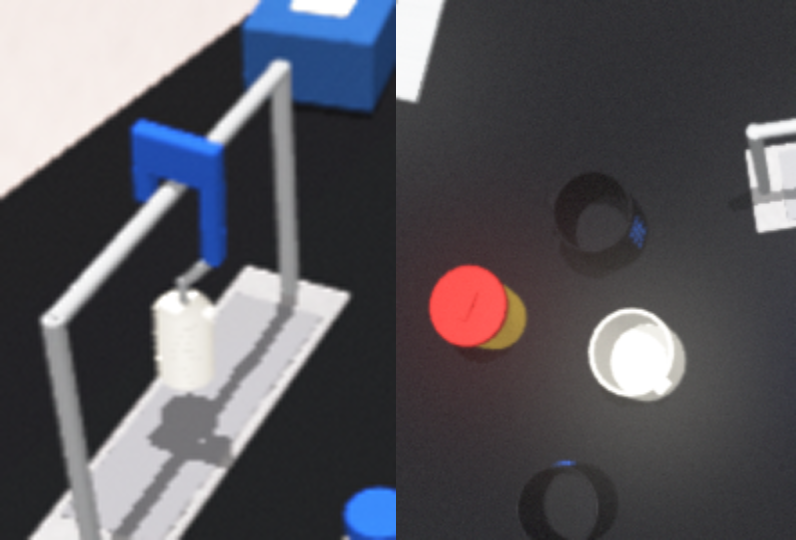

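The brush hangs straight and mid-rail, crown at (178,150). The white beaker is upright and in its place at (637,353), and the neighbours look undisturbed. Handing in.

```bash
python3 -c "
from cell import env
print(env.sign_off(), env.get_obs()['time_s'])"
```

```text
the job is handed in; nothing more can be done
the job is handed in; nothing more can be done
```

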